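Seat the parts tray on the counting scale and press its sunken tare key

TASK

Tare the counting scale for the empty blue tray on its pan: push the tray along the pan, without lifting it, until its far end lies square against the yellow back stop with the whole tray still on the pan. Then reach a fingertip down into the orange-ringed well of the control box, press the sunken orange tare key fully down, keep it down for about a second and let it come up. Do not press the grey zero key, and leave everything else where it stands.

Things in the scene. Friction and masses are not known exactly. Their poses are not given: they have to be found in the camera images.
- platform: fixed weighing platform, 260 mm (x) by 220 mm (y), left or right of the indicator; origin on the table under its centre; x points roughly away from the robot (turned up to 0.25 rad), z up. The flat steel pan top is 55 mm above the table. Its only fence is the yellow back stop across the far (+x) end: 30 mm high above the pan, inner face at x = +115 mm in this frame.
- tray_center (a point): centre (half-way up) of the empty loose blue parts tray on the pan: open box 130 mm (x) by 110 mm (y) by 45 mm high, walls 4 mm, about 0.2 kg, a yellow label on each x end; its x is roughly along the platform's x. The point is 77.5 mm above the table. With the tray square against the back stop it is at x = +50 mm in the platform's frame. The tray slides freely on the pan.
- indicator: the scale's fixed light grey control box; origin on the table under it, x roughly away from the robot (turned up to 0.4 rad), z up. Flat top 75 mm above the table, x -57 to +33 mm, y -90 to +90 mm; behind it (+x) a display ridge 32 mm deep, 88 mm high. Two round wells 46 mm across in the top, centred at x = -12 mm, y = +43 mm (tare, orange ring at its mouth) and y = -43 mm (zero, grey ring).
- tare_key_top (a point): centre of the top face of the orange tare key, a round spring key 30 mm across in the middle of its 46 mm wide well; unpressed, its top is 20 mm below the rim of the well, 55 mm above the table. The point moves with the key. It goes straight down 6 mm: starts to give at about 1.5 N, fully down at about 5 N.
- tare_key (a joint): travel of the tare key in m: 0 up, 0.006 fully down; springs back when let go
- zero_key_top (a point): centre of the top face of the grey zero key, the same as the tare key in the other well; leave it alone
- zero_key (a joint): travel of the zero key in m: 0 up, 0.006 fully down
- weight: brass calibration weight with a knob on top, 34 mm across, 53 mm tall, standing upright on the table a little in front of the indicator; origin at the centre of its underside; a bystander
- tape: orange-red roll of tape lying flat, 90 mm across, 45 mm tall; origin at the centre of its underside; a bystander
- carton: small cardboard box, 110 x 90 x 70 mm; origin at the centre of its underside; a bystander
- jar: small jar with a white lid, 56 mm across, 70 mm tall; origin at the centre of its underside; a bystander
- driver: screwdriver with a green handle, 170 mm long, lying flat; origin at the centre of its underside, near its middle; a bystander
- collar: dark steel ring lying flat, 40 mm across, 20 mm tall, near the indicator's front edge; origin at the centre of its underside; a bystander
There are look-alikes about, which are no part of the job. What is shaped like the part that bears tray_center but pink is not meant.

How it is judged:
By the outcome, as a careful person would: the job done as asked, in the order asked, and still so for the second after the job is handed in, with the robot touching nothing.
It also fails if it takes over 48 s, if anything falls off the work surface, if the arm or the gripper's body presses on something with over 40 N, if the wrist force passes 120 N, or if a joint passes its speed limit or range.

ROBOT

A 6-joint arm with a two-finger parallel gripper is mounted at the origin on the work surface. World frame = base frame: x ahead of the robot, y to its left, z up, the work surface at z = 0. Lengths are in m, angles in rad, forces in N, time in s.
With the tool pointing down it reaches from about 0.25 to 0.8 m from the base axis. Payload 8.5 kg.
Tool frame: the origin (TCP) lies midway between the tips of the shut fingers; the grasp point (between the pads) lies 19 mm behind it; z points along the fingers, x is the direction in which the jaws open and shut, and the axes are right-handed (so a half turn about z gives the same grasp; the last joint's range is limited). The gripper opens to 85 mm and grips with 20 to 120 N. Pads are 22 mm wide; open, the fingers measure 114 mm over their backs; the gripper's body (76 mm by 85 mm) begins 54 mm behind the grasp point. The pads swing forward as they close: fully open they stand 13 mm farther back than shut.
Start: joints at [-1.238, 0.238, -0.013, 1.319, 0, 1.571], TCP at [0.171, -0.496, 0.231] pointing down, gripper open.
Joint ranges: [-2.66, 2.66], [-1.03, 1.9], [-1.14, 1.46], [-1.82, 2.27], [-1.45, 1.34], [-3.14, 3.14]. Speed limits (rad/s): [2.22, 2.22, 2.79, 3.14, 3.14, 3.14].

INTERFACE

Orientations are given as [roll, pitch, yaw] about the fixed x, y, z axes, in that order (R = Rz(yaw) Ry(pitch) Rx(roll)).
In Python, from plant import get_state, optics, bot gives the robot as it stands.
- The arm moves only by the tool step_arm, never from a script. Its argument "series" is one flat list of numbers, 5 for each row, row after row: the shift along the tool's x, y, z in m, then the turn about the tool's z in degrees, then the closure, from 0 (fully open) to 1 (shut). In form: [tx, ty, tz, turn, grip, tx, ty, tz, turn, grip, ...]. A call has 1 to 20 rows; each row shifts and turns the pose as measured when the row begins, along the tool's axes as they then stand; what a row does not reach is not made up. A row lasts 1/8 s, in which the tool goes at most 62.5 mm and 10.7 degrees, less where a joint would pass 70% of its speed; a pose out of reach is approached as far as the arm can. A call with a gripper value outside its range is refused whole. The fingers move at their own pace and stop on an object; "force" is the grip in N (left out, the last holds). Time passes only in rows, so rows that do not move let the fingers close. It gives the time, the measured TCP pose, the force and the opening at its end, in the units of the state.
- get_state(): the state, without advancing time (a new reading comes with each control period).
- optics.snapshot(name): name is "scene" or "top" or "wrist"; returns a dict with "image" (400x640x3 uint8, red, green, blue), "range_z" (400x640 float32, m along the optical axis (not along the pixel's ray), 0 where there is no reading), "K" (3x3 intrinsics, pixels), "camera_from_world" (4x4, takes a point from world to camera coordinates). Camera axes: x right, y up, looking along -z (the intrinsics and any distortion apply to the point x, -y, -z); pixel columns grow to the right and rows downward; lengths in m; the calibration is good to about 2 mm. The wrist camera is an equidistant fisheye: a pixel r from the principal point sees the ray r / f radians off the axis. A picture is of the moment at which its call begins.
- bot.sign_off(): hands the job in, once; it reports no verdict.
The state is a dict: "clock": time; "qpos": joint angles; "qvel": joint speeds; "joint_torque": joint torques, N m; "position": TCP position; "tool_rot": TCP orientation; "ft_force": force on the tool from outside, world axes, zero at the start; "moment": the same for the moment, N m; "grip_width": opening from 0.0 (shut) to 1.0 (fully open).
Only numpy, scipy, OpenCV 4.12 (cv2) and the standard library are available. Lean on these libraries where they do the work, as an engineer would, in place of code of your own. Each camera call takes 0.05 s, during which the arm holds its last target.

## Working session

There is one attempt and no reset: what is moved stays moved. The work goes in short steps, Python scripts to look and compute and a tool call to move; the robot and the scene stay as the last step left them, time stands still between calls to the robot, and variables do not carry over. Pictures are saved under pics/ and viewed, and the job is handed in when it is done.

Besides the shell and the picture viewer there is one more tool, called after "Call:" in YAML: its name, and indented under it one key for each argument. step_arm: Moves the arm, as the interface text tells. Its arguments: {"type":"object","properties":{"series":{"type":"array","items":{"type":"number"}},"force":{"type":"number"}},"required":["series"]}

```bash
mkdir -p pics
python3 - <<'E'
from plant import get_state, optics, bot
import cv2, numpy as np, pickle
s=get_state(); print(s)
for n in ["scene","top","wrist"]:
    d=optics.snapshot(n); pickle.dump(d,open(f"pics/{n}0.pkl","wb"))
    cv2.imwrite(f"pics/{n}0.png",d["image"][:,:,::-1]); print(n,d["K"].tolist(),np.round(d["camera_from_world"],3).tolist(),{k for k in d})
E
```

```text
{'clock': 0.0, 'qpos': array([-1.23800109e+00,  2.38790440e-01, -1.42462150e-02,  1.31923331e+00,
       -1.66438837e-05,  1.57081694e+00]), 'qvel': array([ 1.17467114e-03,  7.84867625e-05, -1.26260921e-03,  6.18425255e-04,
        1.44154804e-04,  6.57112555e-04]), 'joint_torque': array([-2.10924307e-03, -5.38773215e+01,  3.46435976e+01,  1.85201259e-02,
       -9.57118937e-05, -5.93866982e-07]), 'position': array([ 0.17136616, -0.49579355,  0.23067571]), 'tool_rot': array([ 3.14157598e+00,  1.47363313e-03, -1.23802170e+00]), 'ft_force': array([-0.0068126 , -0.12815477, -0.04563295]), 'moment': array([-0.04068676, -0.00980434, -0.00543067]), 'grip_width': 1.0003010443528084}
scene [[422.0151642018488, 0.0, 322.2428976988752], [0.0, 422.0151642018488, 197.0240107975186], [0.0, 0.0, 1.0]] [[0.284, 0.959, -0.012, -0.15], [-0.798, 0.243, 0.551, 0.33], [0.532, -0.147, 0.834, -1.359], [0.0, 0.0, 0.0, 1.0]] {'K', 'camera_from_world', 'image', 'range_z'}
top [[444.3308347231515, 0.0, 315.4981073030006], [0.0, 444.3308347231515, 204.40871267032264], [0.0, 0.0, 1.0]] [[0.028, -0.999, -0.019, 0.008], [0.99, 0.025, 0.14, -0.491], [-0.139, -0.023, 0.99, -1.206], [0.0, 0.0, 0.0, 1.0]] {'K', 'camera_from_world', 'image', 'range_z'}
wrist [[309.70691628693146, 0.0, 318.9512186519095], [0.0, 309.70691628693146, 203.68691671248956], [0.0, 0.0, 1.0]] [[0.328, -0.945, 0.0, -0.525], [0.899, 0.312, -0.308, 0.04], [0.291, 0.101, 0.951, -0.38], [0.0, 0.0, 0.0, 1.0]] {'K', 'camera_from_world', 'image', 'range_z'}
```

View pics/top0.png

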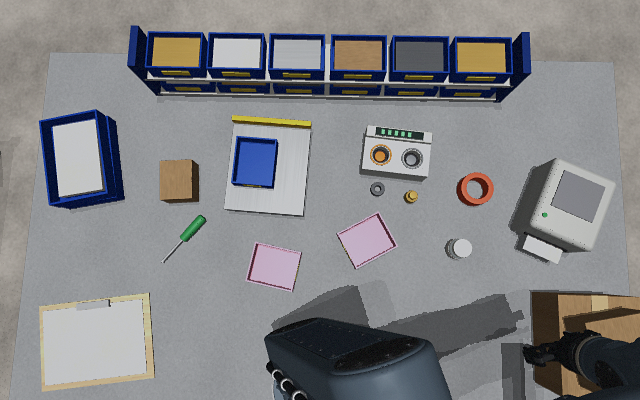

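View pics/scene0.png

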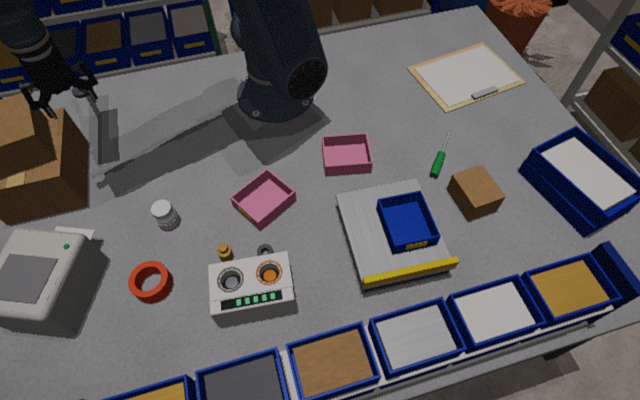

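The top view shows the blue tray on the pan at (255,162). Things that could be taken for it are the pink trays at (274,267) and (366,240), the blue bin with a white insert at (80,158), and the rack bins at y≈55. The description picks the blue one on the pan. The orange-ringed tare well is at (381,155), and the grey zero well at (411,158).

```bash
cat > h.py <<'E'
import numpy as np, cv2
def ray(d,u,v):
    K=d["K"];M=d["camera_from_world"];R=M[:3,:3];t=M[:3,3]
    x=(u-K[0,2])/K[0,0];y=(v-K[1,2])/K[1,1]
    return -R.T@t, R.T@np.array([x,-y,-1.])
def plane(d,u,v,z):
    o,r=ray(d,u,v);return o+r*(z-o[2])/r[2]
def proj(d,p):
    M=d["camera_from_world"];q=M[:3,:3]@np.array(p)+M[:3,3];K=d["K"]
    return K[0,0]*q[0]/-q[2]+K[0,2],K[1,1]*-q[1]/-q[2]+K[1,2]
def rng(d,u,v):
    o,r=ray(d,u,v);return o+r*d["range_z"][int(round(v)),int(round(u))]
E
python3 - <<'E'
import pickle,cv2,numpy as np
from h import *
d=pickle.load(open("pics/top0.pkl","rb"));im=d["image"]
c=im[100:225,215:445]
cv2.imwrite("pics/topcrop.png",cv2.resize(c,None,fx=3.4,fy=3.4,interpolation=cv2.INTER_CUBIC)[:,:,::-1])
d2=pickle.load(open("pics/scene0.pkl","rb"))
cv2.imwrite("pics/scenecrop.png",cv2.resize(d2["image"][170:320,200:470],None,fx=2.9,fy=2.9,interpolation=cv2.INTER_CUBIC)[:,:,::-1])
hsv=cv2.cvtColor(im,cv2.COLOR_RGB2HSV)
def mask(lo,hi,box):
    m=cv2.inRange(hsv,lo,hi);k=np.zeros_like(m);x0,y0,x1,y1=box;k[y0:y1,x0:x1]=m[y0:y1,x0:x1];return k
def big(m):
    cs=cv2.findContours(m,cv2.RETR_EXTERNAL,cv2.CHAIN_APPROX_NONE)[0];return max(cs,key=cv2.contourArea)
# tray rim
c=big(mask((105,120,20),(130,255,255),(222,126,290,200)))
# project to rim plane 0.1
P=np.array([plane(d,*p[0],.1)[:2] for p in c],np.float32)
print("tray",cv2.minAreaRect(P),cv2.boxPoints(cv2.minAreaRect(P)).round(3).tolist())
c=big(mask((22,120,60),(35,255,255),(222,108,320,132)))
P=np.array([plane(d,*p[0],.085)[:2] for p in c],np.float32)
print("stop",cv2.minAreaRect(P),cv2.boxPoints(cv2.minAreaRect(P)).round(3).tolist())
# pan: bright
g=mask((0,0,150),(180,40,255),(215,105,325,225));c=big(g)
P=np.array([plane(d,*p[0],.055)[:2] for p in c],np.float32)
print("pan",cv2.minAreaRect(P),cv2.boxPoints(cv2.minAreaRect(P)).round(3).tolist())
g=mask((0,0,150),(180,40,255),(350,115,445,185));c=big(g)
P=np.array([plane(d,*p[0],.075)[:2] for p in c],np.float32)
print("ind",cv2.minAreaRect(P),cv2.boxPoints(cv2.minAreaRect(P)).round(3).tolist())
c=big(mask((8,120,60),(20,255,255),(365,140,397,170)))
print("ring px",cv2.minEnclosingCircle(c),cv2.fitEllipse(c),plane(d,*cv2.fitEllipse(c)[0],.075))
for p in [(300,150),(235,140),(255,165),(254,138),(396,156),(381,156),(400,132)]: print(p,rng(d,*p).round(3))
E
```

```text
tray ((0.5943531394004822, 0.18680822849273682), (0.11545581370592117, 0.13488687574863434), 86.41309356689453) [[0.5230000019073486, 0.13300000131130219], [0.6579999923706055, 0.125], [0.6650000214576721, 0.23999999463558197], [0.531000018119812, 0.24899999797344208]]
stop ((0.7116331458091736, 0.14924761652946472), (0.21796207129955292, 0.021163230761885643), 86.57611083984375) [[0.6949999928474426, 0.04100000113248825], [0.7160000205039978, 0.03999999910593033], [0.7289999723434448, 0.25699999928474426], [0.7080000042915344, 0.2590000033378601]]
pan ((0.6004172563552856, 0.15528908371925354), (0.34028610587120056, 0.3105030953884125), 1.4416780471801758) [[0.4259999990463257, 0.3059999942779541], [0.4339999854564667, -0.004000000189989805], [0.7739999890327454, 0.004000000189989805], [0.7670000195503235, 0.3149999976158142]]
ind ((0.6434066295623779, -0.2001066952943802), (0.19470088183879852, 0.26028165221214294), 1.207065224647522) [[0.5429999828338623, -0.07199999690055847], [0.5490000247955322, -0.3319999873638153], [0.7429999709129333, -0.328000009059906], [0.7379999756813049, -0.06800000369548798]]
ring px ((380.3922119140625, 154.2365264892578), 10.753472328186035) ((380.3892517089844, 154.2301483154297), (19.936891555786133, 20.918724060058594), 104.22985076904297) [ 0.62816571 -0.15368155  0.075     ]
(300, 150) [0.64  0.068 0.058]
(235, 140) [0.666 0.253 0.052]
(255, 165) [0.593 0.191 0.062]
(254, 138) [ 0.318 -0.007  1.263]
(396, 156) [ 0.624 -0.196  0.076]
(381, 156) [ 0.628 -0.157  0.058]
(400, 132) [ 0.688 -0.205  0.09 ]
```

View pics/topcrop.png

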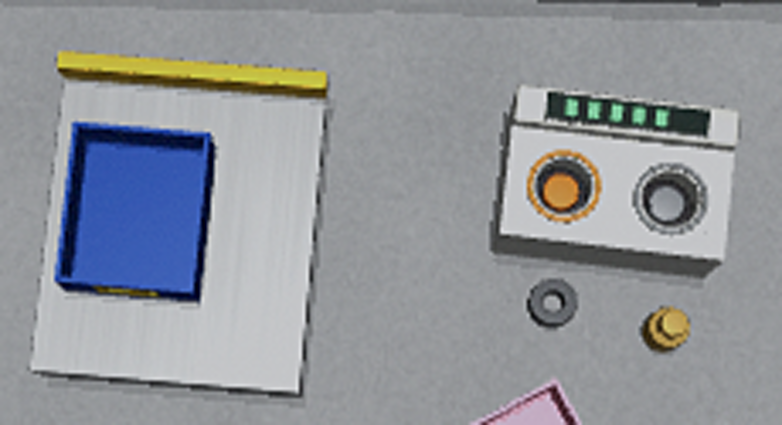

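View pics/scenecrop.png

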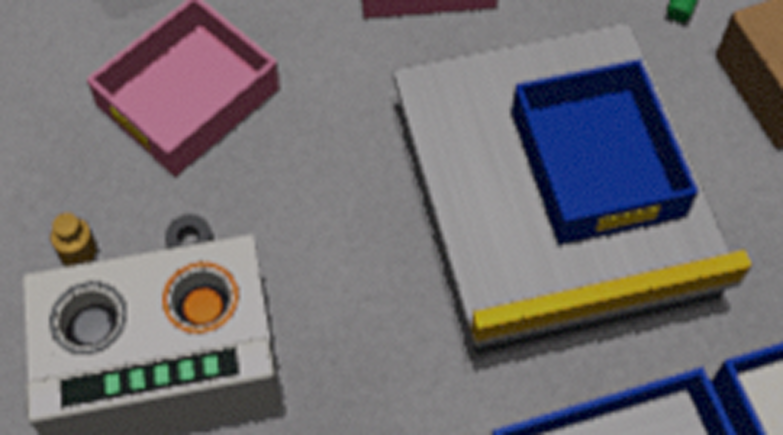

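Run:
```python
import pickle
from h import *
d=pickle.load(open("pics/top0.pkl","rb"));e=pickle.load(open("pics/scene0.pkl","rb"))
T=lambda x,y:(x/3.4+215-.35,y/3.4+100-.35)
S=lambda x,y:(x/2.9+200-.33,y/2.9+170-.33)
def sh(n,d,q,z):
    P=[plane(d,*p,z)[:2] for p in q];print(n,[a.round(4).tolist() for a in P],[round(float(np.linalg.norm(P[i]-P[i-1])),4) for i in range(len(P))],"ang",[round(float(np.degrees(np.arctan2(*(P[i]-P[i-1])[::-1]))),1) for i in range(len(P))],"mean",np.mean(P,0).round(4))
sh("pan near T",d,[T(31,373),T(301,393)],.055)
sh("pan near... S",e,[S(629,27),S(396,72)],.055)
sh("stop top T far/near",d,[T(58,52),T(327,72),T(327,88),T(59,68)],.085)
sh("stop top S",e,[S(744,252),S(474,314),S(476,330),S(749,268)],.085)
sh("tray rim T",d,[T(73,123),T(213,132),T(200,294),T(58,283)],.1)
sh("tray rim S",e,[S(640,62),S(515,86),S(564,232),S(694,186)],.1)
hs=cv2.cvtColor(e["image"],cv2.COLOR_RGB2HSV)
for n,dd,z,cc in [("ring T",d,.075,T(564,186)),("ring S",e,.075,S(200,297)),("key T",d,.055,T(561,190)),("key S",e,.055,S(204,307)),("zero ring T",d,.075,T(671,199)),("zero ring S",e,.075,S(88,315)),("collar T",d,.02,T(552,302)),("weight T",d,.053,T(672,322))]:
    print(n,plane(dd,*cc,z).round(4))
sh("ind top T",d,[T(501,233),T(721,261)],.075)
sh("ind top S",e,[S(25,272),S(252,236)],.075)
```

```text
pan near T [[0.4678, 0.2727], [0.4571, 0.0534]] [0.2195, 0.2195] ang [87.2, -92.8] mean [0.4624 0.163 ]
pan near... S [[0.4758, 0.2731], [0.4611, 0.0582]] [0.2154, 0.2154] ang [86.1, -93.9] mean [0.4684 0.1656]
stop top T far/near [[0.7277, 0.2586], [0.7155, 0.0391], [0.7021, 0.0387], [0.7143, 0.2571]] [0.0136, 0.2198, 0.0134, 0.2187] ang [6.6, -93.2, -178.3, 86.8] mean [0.7149 0.1484]
stop top S [[0.7178, 0.2579], [0.7057, 0.0417], [0.7181, 0.0389], [0.7311, 0.2555]] [0.0135, 0.2165, 0.0127, 0.217] ang [169.7, -93.2, -12.8, 86.6] mean [0.7181 0.1485]
tray rim T [[0.664, 0.24], [0.659, 0.1278], [0.5279, 0.1328], [0.534, 0.245]] [0.1301, 0.1123, 0.1312, 0.1123] ang [-2.2, -92.5, 177.8, 86.9] mean [0.5962 0.1864]
tray rim S [[0.5396, 0.2468], [0.5317, 0.1384], [0.6681, 0.1271], [0.6603, 0.2393]] [0.1209, 0.1087, 0.1369, 0.1125] ang [176.5, -94.2, -4.7, 93.9] mean [0.5999 0.1879]
ring T [ 0.6278 -0.1541  0.075 ]
ring S [ 0.6281 -0.1528  0.075 ]
key T [ 0.6296 -0.1541  0.055 ]
key S [ 0.6281 -0.152   0.055 ]
zero ring T [ 0.6191 -0.2398  0.075 ]
zero ring S [ 0.6178 -0.2378  0.075 ]
collar T [ 0.5427 -0.1516  0.02  ]
weight T [ 0.5227 -0.2447  0.053 ]
ind top T [[0.588, -0.104], [0.5693, -0.2794]] [0.1764, 0.1764] ang [83.9, -96.1] mean [ 0.5786 -0.1917]
ind top S [[0.5682, -0.2789], [0.5894, -0.1021]] [0.1781, 0.1781] ang [-96.8, 83.2] mean [ 0.5788 -0.1905]
```

Call:
step_arm:
  series: [-0.0395,-0.0356,0,0,0.35,-0.0395,-0.0356,0,0,0.35,-0.0395,-0.0356,0,0,0.35,-0.0395,-0.0356,0,0,0.35,-0.0395,-0.0356,0,0,0.35,-0.0395,-0.0356,0,0,0.35,-0.0395,-0.0356,0,0,0.35,-0.0395,-0.0356,0,0,0.35,-0.0395,-0.0356,0,0,0.35,-0.0395,-0.0356,0,0,0.35,-0.0395,-0.0356,0,0,0.35,-0.0395,-0.0356,0,0,0.35]
  force: 40

```text
clock: 1.65
position: [0.4265, 0.1069, 0.2305]
tool_rot: [-3.138, 0.001, -1.245]
ft_force: [0.5, -0.9, -0.4]
grip_width: 0.648
```

Call:
step_arm:
  series: [0,0,0,-10,0.35,0,0,0,-10,0.35,0,0,0,-10,0.35,0,0,0,-10,0.35]

```text
clock: 2.15
position: [0.4269, 0.1114, 0.2289]
tool_rot: [-3.14, 0.001, -0.52]
ft_force: [-0.3, 0.1, 0.3]
grip_width: 0.654
```

Call:
step_arm:
  series: [0,0,0,-10.6,0.35,0,0,0,-10.6,0.35,0,0,0,-10.6,0.35,0,0,0,-10.6,0.35,0,0,0,-10.6,0.35,0,0,0,-10.6,0.35,0,0,0,-10.6,0.35,0,0,0,-10.6,0.35,0,0,0,-10.6,0.35,0,0,0,-10.6,0.35,0,0,0,-10.6,0.35,0,0,0,0,0.35]

```text
clock: 3.65
position: [0.4249, 0.111, 0.2266]
tool_rot: [-3.136, 0.0, 1.541]
ft_force: [0.4, 0.4, -0.2]
grip_width: 0.647
```

Run:
```python
from plant import get_state, optics
import numpy as np,cv2
s=get_state();print(s["position"],s["tool_rot"],s["qpos"],s["grip_width"])
d=optics.snapshot("wrist");cv2.imwrite("pics/w1.png",d["image"][:,:,::-1])
yaw=s["tool_rot"][2]
D=np.array([0.475,0.194])-s["position"][:2]
print("tool dx,dy",D@[np.cos(yaw),np.sin(yaw)],D@[np.sin(yaw),-np.cos(yaw)],"turn",np.degrees(yaw-1.513))
```

```text
[0.42487728 0.11095794 0.22664985] [-3.13636217e+00  2.95598564e-04  1.54147712e+00] [ 2.54622202e-01  9.68640723e-02 -2.01506925e-01  1.27752919e+00
  1.18150892e-03  2.83939165e-01] 0.6466316274438138
tool dx,dy 0.08447571371692268 0.04766679524207606 turn 1.6316188880280789
```

View pics/w1.png

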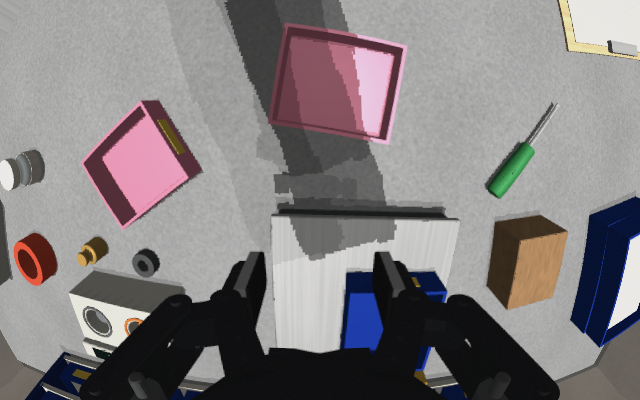

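Call:
step_arm:
  series: [0.042,0.024,0,1.6,0.35,0.042,0.024,0,0,0.35,0,0,0.05,0,0.35,0,0,0.05,0,0.35,0,0,0.035,0,0.35,0,0,0,0,0.35]

```text
clock: 4.45
position: [0.4795, 0.1958, 0.0886]
tool_rot: [-3.14, -0.001, 1.482]
ft_force: [-0.3, -0.5, 0.6]
grip_width: 0.652
```

Run:
```python
from plant import get_state, optics
import numpy as np,cv2
s=get_state();print(s["position"],s["tool_rot"],s["grip_width"],s["ft_force"])
d=optics.snapshot("scene");cv2.imwrite("pics/s1.png",cv2.resize(d["image"][80:310,280:560],None,fx=2.6,fy=2.6)[:,:,::-1])
```

```text
[0.47946755 0.19584399 0.08856867] [-3.13964214e+00 -7.78256212e-04  1.48248988e+00] 0.6516262267945638 [-0.28742833 -0.53109603  0.60051711]
```

View pics/s1.png

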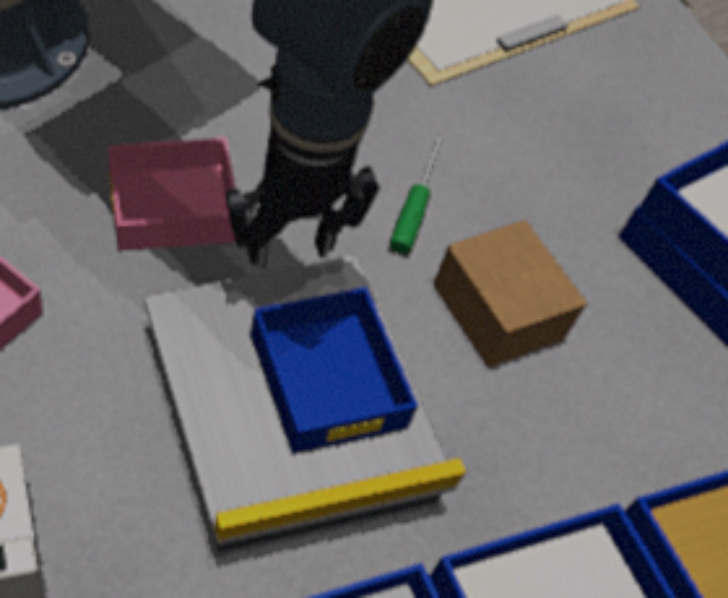

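Call:
step_arm:
  series: [0,0,0.012,-1.8,0.35,0,0,0.011,0,0.35,0,0.012,0,0,0.35,0,0.012,0,0,0.35,0,0,0,0,0.35]

```text
clock: 5.12
position: [0.5097, 0.1959, 0.0702]
tool_rot: [3.134, -0.005, 1.514]
ft_force: [0.2, -0.2, -0.2]
grip_width: 0.652
```

```bash
cat > st.py <<'E'
from plant import get_state
import numpy as np
s=get_state();yaw=s["tool_rot"][2];D=s["position"][:2]-[0.595,0.1565];a=-0.0575
print(s["position"].round(4),s["tool_rot"].round(4),round(s["grip_width"],3),s["ft_force"].round(2),"plat",D@[np.cos(a),np.sin(a)],D@[-np.sin(a),np.cos(a)],"turn",np.degrees(yaw-1.513))
E
python3 st.py
```

```text
[0.5097 0.1959 0.0702] [ 3.134  -0.0052  1.5136] 0.652 [ 0.18 -0.2  -0.21] plat -0.08739386363809425 0.03442748675144617 turn 0.033526541248064985
```

Call:
step_arm:
  series: [-0.002,0,0.003,0,0.35,0,0.006,0,0,0.35,0,0.006,0,0,0.35,0,0.006,0,0,0.35,0,0.006,0,0,0.35,0,0.006,0,0,0.35,0,0.006,0,0,0.35,0,0.006,0,0,0.35,0,0,0,0,0.35]

```text
clock: 6.25
position: [0.554, 0.1911, 0.0673]
tool_rot: [3.135, -0.005, 1.513]
ft_force: [0.2, -0.1, 0.4]
grip_width: 0.649
```

```bash
python3 st.py
python3 - <<'E'
from plant import optics
import cv2
d=optics.snapshot("scene");cv2.imwrite("pics/s2.png",cv2.resize(d["image"][80:310,280:560],None,fx=2.6,fy=2.6)[:,:,::-1])
E
```

```text
[0.554  0.1911 0.0673] [ 3.1353 -0.005   1.5134] 0.649 [ 0.2  -0.07  0.4 ] plat -0.04295357784751047 0.032162363744798875 turn 0.025491102355064733
```

View pics/s2.png

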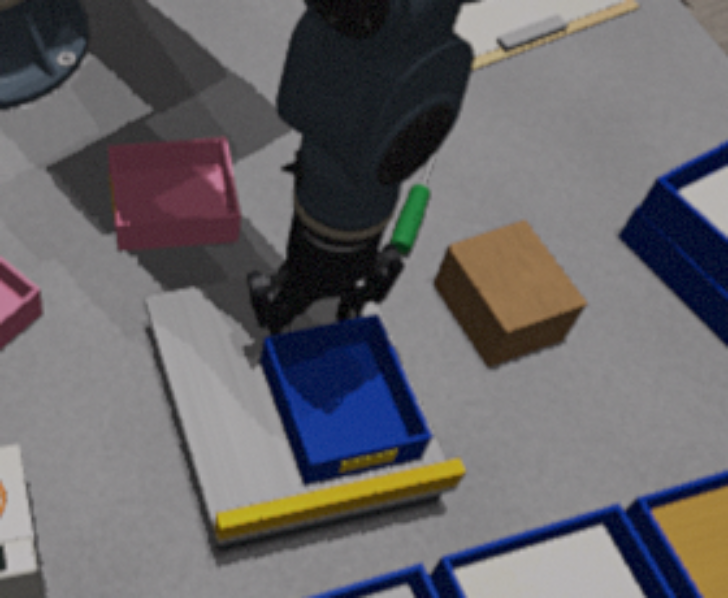

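The tray is being pushed squarely, with the gripper behind its near wall. A gap to the stop remains, so I'll keep going gently.

Call:
step_arm:
  series: [0,0.005,0,0,0.35,0,0.005,0,0,0.35,0,0.003,0,0,0.35,0,0,0,0,0.35]

```text
clock: 6.8
position: [0.5672, 0.1903, 0.0673]
tool_rot: [3.136, -0.005, 1.514]
ft_force: [-0.7, -0.1, 0.2]
grip_width: 0.647
```

```bash
python3 st.py
python3 - <<'E'
from plant import optics
import cv2
d=optics.snapshot("scene");cv2.imwrite("pics/s3.png",cv2.resize(d["image"][170:310,320:480],None,fx=4,fy=4,interpolation=cv2.INTER_CUBIC)[:,:,::-1])
E
```

```text
[0.5672 0.1903 0.0673] [ 3.1359 -0.0048  1.5137] 0.647 [-0.67 -0.06  0.17] plat -0.02971368671948427 0.03210819455039037 turn 0.03794833470356069
```

View pics/s3.png

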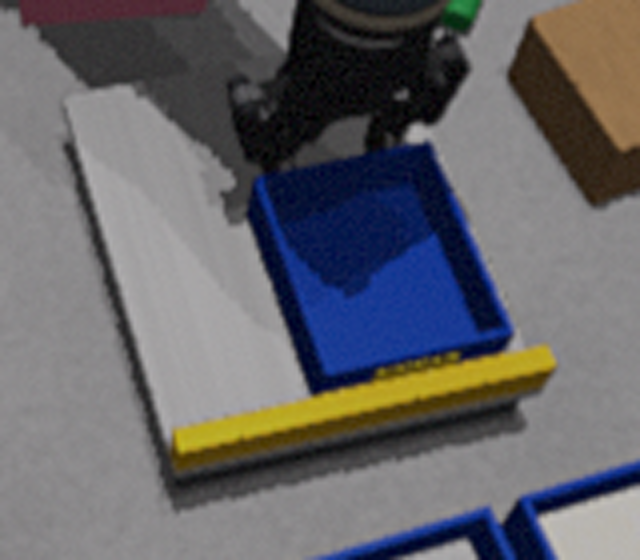

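A few mm are left. I'll advance in small steps and watch the force.

Call:
step_arm:
  series: [0,0.002,0,0,0.35,0,0.002,0,0,0.35,0,0,0,0,0.35]

```text
clock: 7.22
position: [0.571, 0.19, 0.0673]
tool_rot: [3.136, -0.005, 1.514]
ft_force: [0.3, -0.7, -0.5]
grip_width: 0.649
```

```bash
python3 st.py
```

```text
[0.571  0.19   0.0673] [ 3.1362 -0.0048  1.5138] 0.649 [ 0.31 -0.66 -0.47] plat -0.025850715694018034 0.03205835266302292 turn 0.045049645955847255
```

Call:
step_arm:
  series: [0,0.002,0,0,0.35,0,0.0,0,0,0.35]

```text
clock: 7.48
position: [0.5709, 0.19, 0.0673]
tool_rot: [3.14, -0.005, 1.514]
ft_force: [-0.6, -0.1, 0.1]
grip_width: 0.652
```

```bash
python3 st.py
```

```text
[0.5709 0.19   0.0673] [ 3.1401 -0.0049  1.5142] 0.652 [-0.58 -0.12  0.07] plat -0.02596726903564274 0.03207353218041741 turn 0.0669441513754705
```

Call:
step_arm:
  series: [0,0.003,0,0,0.35]

```text
clock: 7.6
position: [0.571, 0.1899, 0.0672]
tool_rot: [-3.138, -0.005, 1.515]
ft_force: [-20.6, 3.5, 15.0]
grip_width: 0.65
```

Call:
step_arm:
  series: [0,0.004,0,0,0.35]

```text
clock: 7.72
position: [0.5709, 0.1899, 0.0672]
tool_rot: [-3.131, -0.005, 1.515]
ft_force: [-23.5, 3.5, 16.1]
grip_width: 0.65
```

```bash
python3 st.py;python3 - <<'E'
from plant import optics
import cv2
d=optics.snapshot("scene");cv2.imwrite("pics/s4.png",cv2.resize(d["image"][170:310,320:480],None,fx=4,fy=4,interpolation=cv2.INTER_CUBIC)[:,:,::-1])
E
```

```text
[0.5709 0.1899 0.0672] [-3.1305 -0.0052  1.5152] 0.65 [-23.52   3.5   16.13] plat -0.026007498114222493 0.03198077221447482 turn 0.12364218130952119
```

View pics/s4.png

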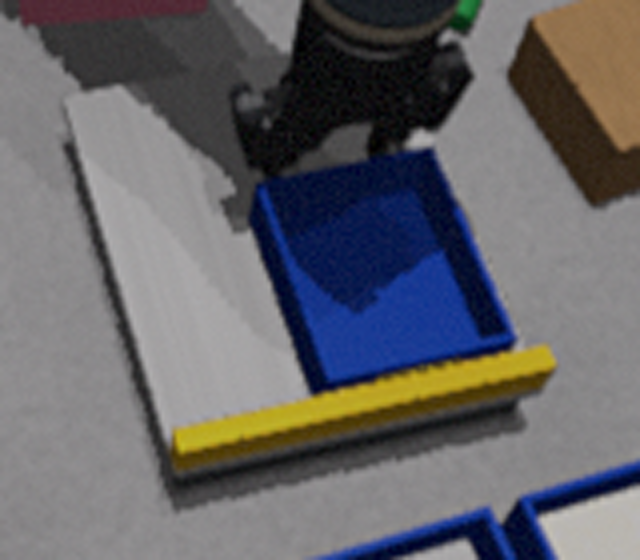

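The tray is against the stop: the force jumped to 24 N with no further travel, at the TCP position I predicted. Now I back off horizontally, then go up.

Call:
step_arm:
  series: [0,-0.004,0,0,0.35,0,-0.015,0,0,0.35,0,-0.03,0,0,0.35,0,-0.02,0,0,0.35,0,0,-0.04,0,1,0,0,-0.05,0,1,0,0,-0.05,0,1,0,0,-0.03,0,1,0,0,0,0,1]

```text
clock: 8.9
position: [0.4982, 0.1924, 0.2429]
tool_rot: [-3.135, -0.005, 1.515]
ft_force: [1.0, 0.2, -0.9]
grip_width: -0.003
```

```bash
python3 st.py;python3 - <<'E'
from plant import optics
import cv2,numpy as np,pickle
from h import *
d=optics.snapshot("scene");pickle.dump(d,open("pics/s5.pkl","wb"));cv2.imwrite("pics/s5.png",cv2.resize(d["image"][170:310,320:480],None,fx=4,fy=4,interpolation=cv2.INTER_CUBIC)[:,:,::-1])
d=optics.snapshot("top");pickle.dump(d,open("pics/t5.pkl","wb"));cv2.imwrite("pics/t5.png",cv2.resize(d["image"][100:225,215:445],None,fx=3.4,fy=3.4,interpolation=cv2.INTER_CUBIC)[:,:,::-1])
E
```

```text
[0.4982 0.1924 0.2429] [-3.1347 -0.005   1.5152] -0.003 [ 1.02  0.17 -0.91] plat -0.09874906420302837 0.030324411359795703 turn 0.12551143634104997
```

View pics/s5.png

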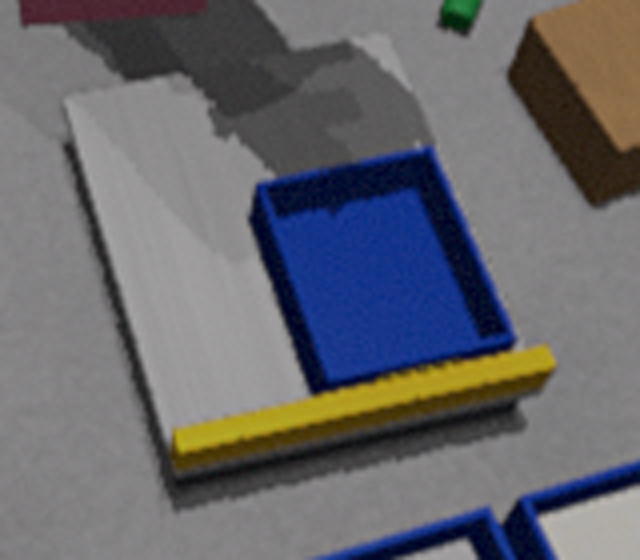

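View pics/t5.png

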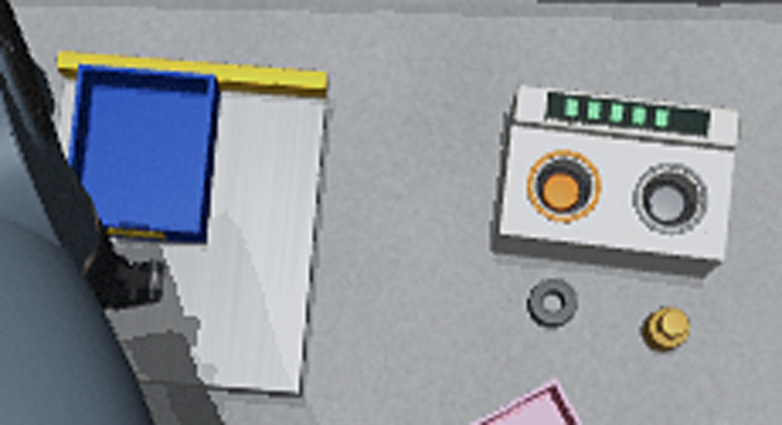

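The tray is square against the stop and wholly on the pan. Three estimates of the tare well agree within 2 mm: rays from the two cameras, and the box geometry from its front edge. They give (0.628, -0.153). Next I move above it with the fingers shut.

Call:
step_arm:
  series: [-0.048,0.021,0,0,1,-0.048,0.021,0,0,1,-0.048,0.021,0,0,1,-0.048,0.021,0,0,1,-0.048,0.021,0,0,1,-0.048,0.021,0,0,1,-0.03,0.015,0,0,1,0,0,0,0,1]

```text
clock: 10.0
position: [0.6189, -0.1422, 0.2227]
tool_rot: [-3.113, -0.003, 1.518]
ft_force: [0.4, 0.3, 0.2]
grip_width: 0.003
```

```bash
cat > st2.py <<'E'
from plant import get_state
import numpy as np
s=get_state();yaw=s["tool_rot"][2];D=np.array([0.628,-0.153])-s["position"][:2]
print(s["position"].round(4),s["tool_rot"].round(4),round(s["grip_width"],3),s["ft_force"].round(2),"need tool dx dy",(D@[np.cos(yaw),np.sin(yaw)]).round(4),(D@[np.sin(yaw),-np.cos(yaw)]).round(4))
E
python3 st2.py
```

```text
[ 0.6189 -0.1422  0.2227] [-3.1132 -0.0033  1.5182] 0.003 [0.44 0.34 0.23] need tool dx dy -0.0103 0.0097
```

Call:
step_arm:
  series: [-0.01,0.01,0,0,1,0,0,0.04,0,1,0,0,0.04,0,1,0,0,0.025,0,1,0,0,0,0,1]

```text
clock: 10.62
position: [0.6254, -0.1495, 0.1121]
tool_rot: [-3.111, -0.004, 1.522]
ft_force: [-0.3, 0.0, 0.1]
grip_width: 0.001
```

```bash
python3 st2.py;python3 - <<'E'
from plant import optics
import cv2,numpy as np,pickle
d=optics.snapshot("scene");pickle.dump(d,open("pics/s6.pkl","wb"));cv2.imwrite("pics/s6.png",cv2.resize(d["image"][200:330,190:350],None,fx=4.5,fy=4.5,interpolation=cv2.INTER_CUBIC)[:,:,::-1])
d=optics.snapshot("wrist");cv2.imwrite("pics/w6.png",d["image"][:,:,::-1])
E
```

```text
[ 0.6254 -0.1495  0.1121] [-3.1107 -0.004   1.5224] 0.001 [-0.31  0.    0.12] need tool dx dy -0.0033 0.0027
```

View pics/s6.png

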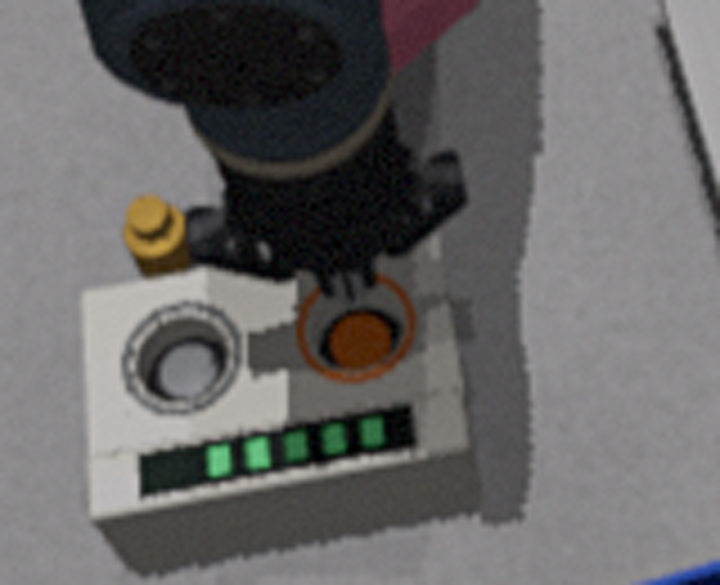

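View pics/w6.png

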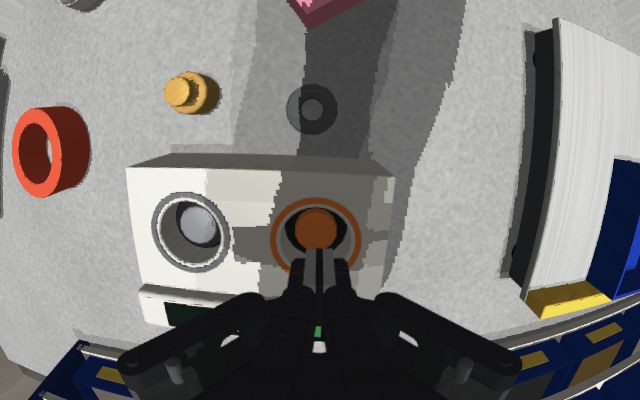

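Call:
step_arm:
  series: [-0.004,0.004,0,0,1,-0.001,0.001,0.01,0,1,0,0,0.01,0,1,0,0,0,0,1]

```text
clock: 11.22
position: [0.6334, -0.1558, 0.0962]
tool_rot: [-3.12, -0.002, 1.522]
ft_force: [0.6, 0.1, -0.7]
grip_width: 0.001
```

```bash
python3 st2.py;python3 - <<'E'
from plant import optics,get_state
import cv2,numpy as np,pickle
from h import *
d=optics.snapshot("scene");s=get_state();print(proj(d,s["position"]))
u,v=proj(d,s["position"])
im=cv2.resize(d["image"][200:330,190:350],None,fx=4.5,fy=4.5,interpolation=cv2.INTER_CUBIC)
cv2.circle(im,(int((u-190+.4)*4.5),int((v-200+.4)*4.5)),3,(0,255,255),-1)
cv2.imwrite("pics/s7.png",im[:,:,::-1])
E
```

```text
[ 0.6334 -0.1558  0.0962] [-3.1195e+00 -2.2000e-03  1.5225e+00] 0.001 [ 0.55  0.14 -0.71] need tool dx dy 0.0026 -0.0055
(np.float64(266.6090189627355), np.float64(270.70344820527833))
```

View pics/s7.png

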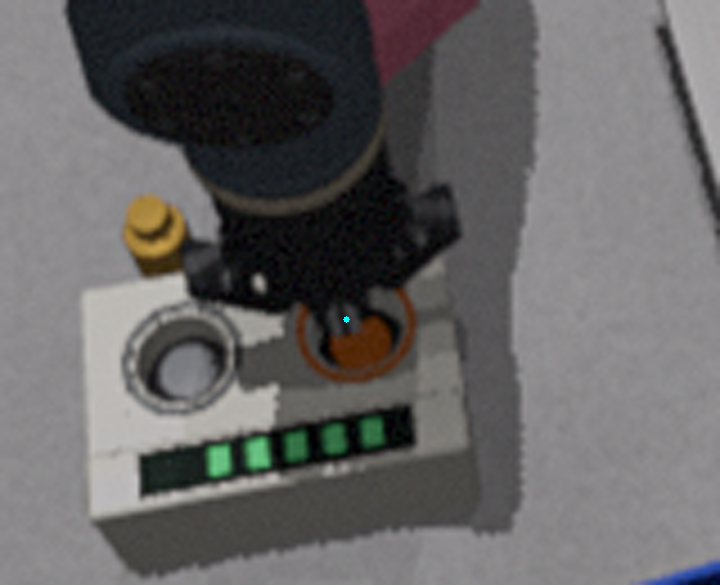

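Call:
step_arm:
  series: [0.0025,-0.005,0,0,1,0,0,0,0,1,0,0,0,0,1]

```text
clock: 11.65
position: [0.6284, -0.1528, 0.0974]
tool_rot: [-3.121, -0.002, 1.523]
ft_force: [1.0, -0.5, -0.2]
grip_width: -0.001
```

```bash
python3 st2.py
```

```text
[ 0.6284 -0.1528  0.0974] [-3.1206e+00 -2.1000e-03  1.5226e+00] -0.001 [ 0.97 -0.52 -0.15] need tool dx dy -0.0002 -0.0004
```

Call:
step_arm:
  series: [0,0,0.01,0,1,0,0,0.01,0,1,0,0,0.01,0,1,0,0,0,0,1]

```text
clock: 12.15
position: [0.6274, -0.1527, 0.0646]
tool_rot: [-3.12, -0.002, 1.523]
ft_force: [-0.7, 0.5, -0.6]
grip_width: 0.001
```

```bash
python3 st2.py
```

```text
[ 0.6274 -0.1527  0.0646] [-3.1197e+00 -2.2000e-03  1.5226e+00] 0.001 [-0.66  0.53 -0.59] need tool dx dy -0.0003 0.0006
```

Inside the well with no contact. I'll press in small steps.

Call:
step_arm:
  series: [0,0,0.004,0,1,0,0,0.004,0,1,0,0,0.002,0,1]

```text
clock: 12.52
position: [0.6275, -0.1527, 0.0546]
tool_rot: [-3.12, -0.002, 1.523]
ft_force: [-1.1, -0.1, 4.5]
grip_width: 0.002
```

Call:
step_arm:
  series: [0,0,0.003,0,1,0,0,0.003,0,1]

```text
clock: 12.78
position: [0.6276, -0.1528, 0.0525]
tool_rot: [-3.123, -0.002, 1.523]
ft_force: [-13.3, 4.0, 38.0]
grip_width: 0.002
```

```bash
python3 st2.py;python3 - <<'E'
from plant import optics,get_state
import cv2,numpy as np
d=optics.snapshot("scene");cv2.imwrite("pics/s8.png",cv2.resize(d["image"][220:320,200:310],None,fx=6,fy=6,interpolation=cv2.INTER_CUBIC)[:,:,::-1])
d=optics.snapshot("wrist");cv2.imwrite("pics/w8.png",cv2.resize(d["image"][130:350,200:440],None,fx=3,fy=2.7,interpolation=cv2.INTER_CUBIC)[:,:,::-1])
E
python3 st2.py
```

```text
[ 0.6276 -0.1528  0.0525] [-3.1233e+00 -1.6000e-03  1.5226e+00] 0.002 [-13.26   3.97  38.04] need tool dx dy -0.0002 0.0004
[ 0.6276 -0.1528  0.0527] [-3.1236e+00 -1.5000e-03  1.5226e+00] 0.001 [-9.15  2.25 26.08] need tool dx dy -0.0002 0.0004
```

View pics/s8.png

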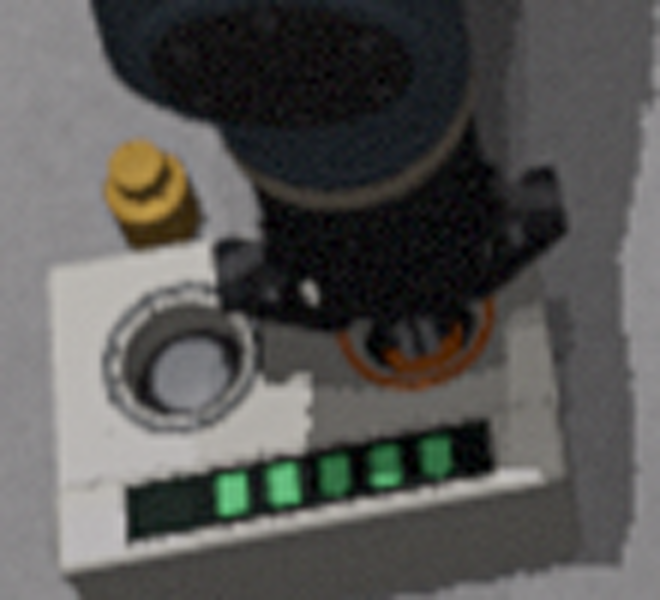

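View pics/w8.png

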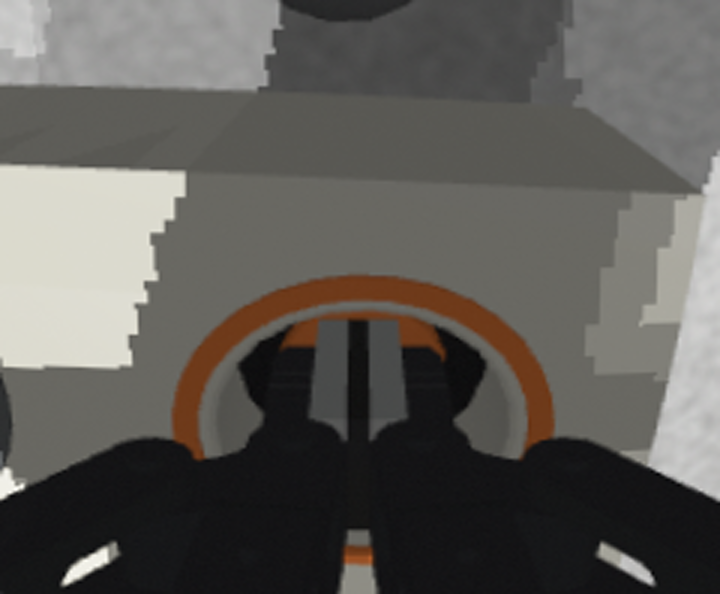

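```bash
cat > key.py <<'E'
from h import *
def keyz(d):
    im=d["image"];hs=cv2.cvtColor(im,cv2.COLOR_RGB2HSV)
    m=cv2.inRange(hs,(5,130,40),(22,255,255))>0
    out=[];ring=[]
    for v in range(240,300):
        for u in range(245,295):
            if m[v,u] and d["range_z"][v,u]>0:
                p=rng(d,u,v); c=np.hypot(p[0]-.628,p[1]+.153)
                if c<.014: out.append(p[2])
                elif c<.028 and c>.023: ring.append(p[2])
    return len(out),np.median(out) if out else 0,np.std(out) if out else 0,len(ring),np.median(ring) if ring else 0
E
python3 - <<'E'
from plant import optics
import pickle
from key import *
for n in ["scene0","s5","s6"]: print(n,keyz(pickle.load(open(f"pics/{n}.pkl","rb"))))
d=optics.snapshot("scene");pickle.dump(d,open("pics/s9.pkl","wb"));print("now",keyz(d))
E
python3 st2.py
```

```text
scene0 (107, np.float64(0.05775972796656892), np.float64(0.0015307534001564958), 58, np.float64(0.07517946911342327))
s5 (108, np.float64(0.0578734398045429), np.float64(0.0014064177243446367), 57, np.float64(0.07497768905533686))
s6 (107, np.float64(0.05793995523118112), np.float64(0.0018638523495151322), 69, np.float64(0.07487018231737208))
now (36, np.float64(0.05155133894074504), np.float64(0.003951452163934159), 41, np.float64(0.07486423824888655))
[ 0.6276 -0.1528  0.0527] [-3.1236e+00 -1.5000e-03  1.5226e+00] -0.0 [-10.26   2.06  26.4 ] need tool dx dy -0.0002 0.0004
```

The key top has sunk by 6.3 mm in the depth image and the force rose steeply, so the key is fully down. I'll hold it about a second in total and then let go.

Call:
step_arm:
  series: [0,0,0.002,0,1,0,0,0.002,0,1,0,0,0.002,0,1,0,0,0.002,0,1,0,0,0.002,0,1,0,0,0.002,0,1,0,0,0.002,0,1]

```text
clock: 13.8
position: [0.6275, -0.1528, 0.0529]
tool_rot: [-3.134, 0.0, 1.523]
ft_force: [-6.6, 2.2, 17.6]
grip_width: 0.002
```

Call:
step_arm:
  series: [0,0,-0.01,0,1,0,0,-0.01,0,1,0,0,-0.01,0,1,0,0,-0.02,0,1,0,0,-0.03,0,1,0,0,-0.04,0,1,0,0,-0.04,0,1,0,0,0,0,1]

```text
clock: 14.8
position: [0.6289, -0.1528, 0.2196]
tool_rot: [-3.134, 0.001, 1.523]
ft_force: [0.1, -0.4, -0.1]
grip_width: -0.001
```

```bash
python3 st2.py
python3 - <<'E'
from plant import optics
import pickle
from key import *
d=optics.snapshot("scene");pickle.dump(d,open("pics/s10.pkl","wb"));print("now",keyz(d))
cv2.imwrite("pics/s10.png",d["image"][:,:,::-1])
E
```

```text
[ 0.6289 -0.1528  0.2196] [-3.1345e+00  6.0000e-04  1.5226e+00] -0.001 [ 0.1  -0.45 -0.08] need tool dx dy -0.0003 -0.0009
now (109, np.float64(0.05788903640983212), np.float64(0.001560119903359053), 77, np.float64(0.07507634489410275))
```

View pics/s10.png

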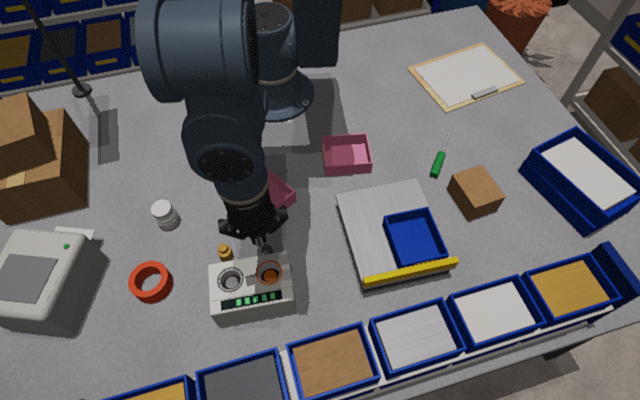

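Run:
```python
import pickle
from h import *
a=pickle.load(open("pics/s9.pkl","rb"));b=pickle.load(open("pics/s5.pkl","rb"))
hs=cv2.cvtColor(a["image"],cv2.COLOR_RGB2HSV);m=cv2.inRange(hs,(5,130,40),(22,255,255))>0
for v in range(266,285):
    r=[]
    for u in range(254,284):
        p=rng(a,u,v)
        r.append("%3d"%round(p[2]*1000) if m[v,u] else " . ")
    print(v," ".join(r))
```

```text
266  .   .   .   .   .   .   .   .   .   .   .   .   .   .   .   .   .   .   .   .   .   .   .   .   .   .   .   .   .   . 
267  .   .   .   .   .   .   .   .   .   .   .   .   .   .   .   .   .   .   .   .   .   .   .   .   .   .   .   .   .   . 
268  .   .   .   .   .   .   .   .   .   .   .   .   .   .   .   .   .   .   .   .   .   .   .   .   .   .   .   .   .   . 
269  .   .   .   .   .   .   .   .   .   .   .   .   .   .   .   .   .   .   .   .   .   .   .   .   .   .   .  100  .   . 
270  .   .   .   .   .   .   .   .   .   .   .   .   .   .   .   .   .   .   .   .   .   .   .   .   .   .   .   77  .   . 
271  .   .   .   .   .   .   .   .   .   .   .   .   .   .   .   .   .   .   .   .   .   .   .   .   .   .   .   76  .   . 
272  .   .   .   .   .   .   .   .   .   .   .   .   .   .   .   .   .   .   .   .   .   .   .   .   .   .   .   76  .   . 
273  .   .   .   .   .   .   .   .   .   .   .   .   .   .   .   .   .   .   .   .   .   .   .   .   .   .   .   75  .   . 
274  .   .   .   .   .   .   .   .   .   .   .   .   .   .   .   .   .   .   .   .   .   70  50  .   .   .  
[... 554 characters left out ...]
   52  52  52  .   .   .   61  54  56  51  52  50  .   73  73  77  .   .   .   . 
280  .   .   .   .   77  75  .   .   .   .   .   50  51  55  50  49  52  51  54  51  53  .   71  76  76  .   .   .   .   . 
281  .   .   .   .   .   76  76  76  .   .   .   .   51 950  52  51  50  49  50  51  76  74  73  .   .   .   .   .   .   . 
282  .   .   .   .   .   .   74  75  76  .   .   .   48  50  54  .   52  .   76  74  74  74  .   .   .   .   .   .   .   . 
283  .   .   .   .   .   .   .   .   77  75  76  77  73  74  .   71  75  76  75  73  .   .   .   .   .   .   .   .   .   . 
284  .   .   .   .   .   .   .   .   .   .   .   .   76  74  75  76  76  .   .   .   .   .   .   .   .   .   .   .   .   .
```

Run:
```python
from plant import optics
import cv2
d=optics.snapshot("top");cv2.imwrite("pics/t10.png",d["image"][:,:,::-1])
d=optics.snapshot("scene");cv2.imwrite("pics/s11.png",cv2.resize(d["image"][170:310,320:480],None,fx=4,fy=4,interpolation=cv2.INTER_CUBIC)[:,:,::-1])
```

```text
(no output)
```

View pics/t10.png

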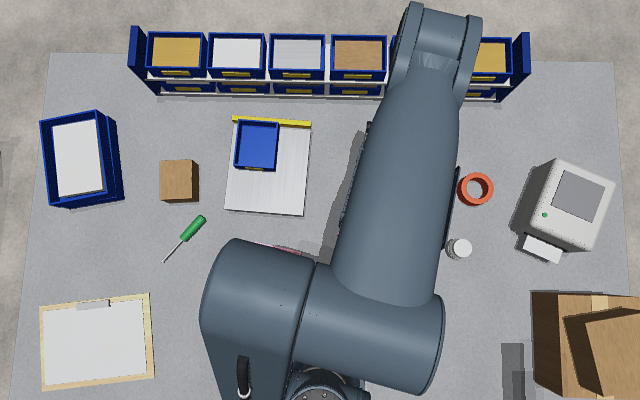

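View pics/s11.png

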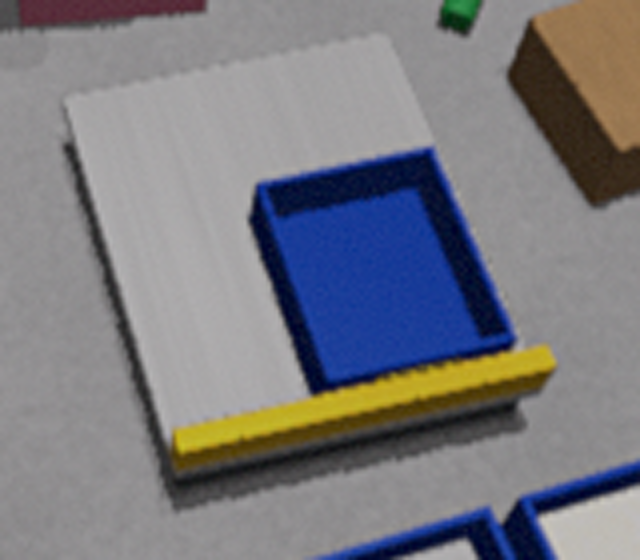

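The tray is flush along the yellow stop and on the pan, and the other things I can see are where they were. Handing in.

```bash
python3 -c "
from plant import bot
print(bot.sign_off())"
```

```text
the job is handed in; nothing more can be done
None
```

The tray is square against the back stop, the tare key was pressed and released, and the job is handed in after about 15 s.

- **Tray:** I slid it along the pan with two fingertips on its near wall. It stopped where predicted, with the force rising to about 24 N. Later pictures show its far end flush along the yellow stop and the whole tray on the pan.
- **Tare key:** I went into the orange-ringed well with the fingers shut and held the key down for about 1 s at 17–38 N. The depth image showed its top about 6 mm lower, so fully down. It came back to its original height after release, and the arm finished clear of everything.
- **Zero key and the rest:** I did not go near the zero key. The last pictures show everything in view unmoved. The arm partly hid the collar and one pink tray, so I could not re-check those two, though I did not reach for either.
- **One disagreement:** the depth readings put the unpressed key top at about 58 mm, not the 55 mm given, and the fingertip met the key about that high too. The travel I measured still matches the full 6 mm.

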